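# Make up two core-test kits

### The job

Make up two core-test kits from the stock on the work mat: into the three-bay tray put the long core, the aluminium sleeve and one vial; into the two-bay tray put the short core and the other vial. The core stands in the wide bay of its tray, each slim thing in a narrow bay of its own, all upright on the tray's floor. The brass fitting and the vee block belong to neither kit: leave them where they are.

Things in the scene. Friction and masses are not known exactly. Their poses are not given: they have to be found in the camera images.
- long_core: longer plain grey rock core, an upright solid cylinder 38 mm across and 52 mm tall; origin at the centre of its underside, z up
- short_core: shorter, darker grey rock core, an upright solid cylinder 38 mm across and 32 mm tall; origin at the centre of its underside, z up
- vial_1: one of two alike glass sample vials with white screw caps, standing: body 25 mm across, 57 mm tall overall (glass to about 45 mm, cap above, 22 mm across); origin at the centre of its underside, z up. Either vial will do for either kit.
- vial_2: one of two alike glass sample vials with white screw caps, standing: body 25 mm across, 57 mm tall overall (glass to about 45 mm, cap above, 22 mm across); origin at the centre of its underside, z up. Either vial will do for either kit.
- sleeve: aluminium sleeve, a plain open tube 25 mm across and 60 mm tall, standing on end; origin at the centre of its underside, z up
- fitting: brass reducing coupling with a hexagon, 27 x 24 mm and 44 mm tall, standing; spare, stays where it is; origin at the centre of its underside, z up
- vee_block: steel block with a vee groove in its top, 40 x 45 mm and 35 mm tall; spare, stays where it is; origin at the centre of its underside, z up
- tray_three: open aluminium tray, three bays in a row, 62 x 164 mm plus a 7 mm lip at each end. Fixed, level; origin at its underside's centre on the 4 mm work mat (z = 4 mm), x the short way, y along the row, z up. Floor 4 mm thick; walls 3 mm thick, tops 12 mm above the mat. Wide bay 56 (x) by 64 mm (y), centre y = -47 mm; narrow bays 56 (x) by 44 mm (y), centres y = +10 mm and y = +57 mm; all at x = 0.
- tray_two: open aluminium tray, two bays in a row, 62 x 117 mm plus a 7 mm lip at each end. Fixed, level; origin at its underside's centre on the 4 mm work mat (z = 4 mm), x the short way, y along the row, z up. Floor 4 mm thick; walls 3 mm thick, tops 12 mm above the mat. Wide bay 56 (x) by 64 mm (y), centre y = -23.5 mm; narrow bay 56 (x) by 44 mm (y), centre y = +33.5 mm; both at x = 0.
Not all that is in view belongs to the job. What is shaped like the long_core but turquoise is not meant.

How it is judged:
At the end, for the whole second after the job is handed in: Cores in the wide bays, sleeve and vials one to a narrow bay, each in its kit's tray: underside 1 to 8 mm above the mat, upright within 0.12 rad, within 12 mm (cores 15) along and 16 mm across the row of the bay's centre, at rest. Fitting and vee block moved under 25 mm, tilted under 0.4 rad (x of long_core in the frame of tray_three between -0.016 and 0.016 m and y of long_core in the frame of tray_three between -0.062 and -0.032 m and z of long_core in the frame of tray_three between 0.001 and 0.008 m and angle between each of long_core, short_core's own z axis and vertical below 0.12 rad and x of short_core in the frame of tray_two between -0.016 and 0.016 m and y of short_core in the frame of tray_two between -0.0385 and -0.0085 m and z of short_core in the frame of tray_two between 0.001 and 0.008 m and (((x of vial_1 in the frame of tray_two between -0.016 and 0.016 m and y of vial_1 in the frame of tray_two between 0.0215 and 0.0455 m and z of vial_1 in the frame of tray_two between 0.001 and 0.008 m and angle between vial_1's own z axis and vertical below 0.12 rad) and (x of vial_2 in the frame of tray_three between -0.016 and 0.016 m and y of vial_2 in the frame of tray_three between -0.002 and 0.022 m and z of vial_2 in the frame of tray_three between 0.001 and 0.008 m and angle between vial_2's own z axis and vertical below 0.12 rad) and (x of sleeve in the frame of tray_three between -0.016 and 0.016 m and y of sleeve in the frame of tray_three between 0.045 and 0.069 m and z of sleeve in the frame of tray_three between 0.001 and 0.008 m and angle between sleeve's own z axis and vertical below 0.12 rad)) or ((x of vial_1 in the frame of tray_two between -0.016 and 0.016 m and y of vial_1 in the frame of tray_two between 0.0215 and 0.0455 m and z of vial_1 in the frame of tray_two between 0.001 and 0.008 m and angle between vial_1's own z axis and vertical below 0.12 rad) and (x of vial_2 in the frame of tray_three between -0.016 and 0.016 m and y of vial_2 in the frame of tray_three between 0.045 and 0.069 m and z of vial_2 in the frame of tray_three between 0.001 and 0.008 m and angle between vial_2's own z axis and vertical below 0.12 rad) and (x of sleeve in the frame of tray_three between -0.016 and 0.016 m and y of sleeve in the frame of tray_three between -0.002 and 0.022 m and z of sleeve in the frame of tray_three between 0.001 and 0.008 m and angle between sleeve's own z axis and vertical below 0.12 rad)) or ((x of vial_2 in the frame of tray_two between -0.016 and 0.016 m and y of vial_2 in the frame of tray_two between 0.0215 and 0.0455 m and z of vial_2 in the frame of tray_two between 0.001 and 0.008 m and angle between vial_2's own z axis and vertical below 0.12 rad) and (x of vial_1 in the frame of tray_three between -0.016 and 0.016 m and y of vial_1 in the frame of tray_three between -0.002 and 0.022 m and z of vial_1 in the frame of tray_three between 0.001 and 0.008 m and angle between vial_1's own z axis and vertical below 0.12 rad) and (x of sleeve in the frame of tray_three between -0.016 and 0.016 m and y of sleeve in the frame of tray_three between 0.045 and 0.069 m and z of sleeve in the frame of tray_three between 0.001 and 0.008 m and angle between sleeve's own z axis and vertical below 0.12 rad)) or ((x of vial_2 in the frame of tray_two between -0.016 and 0.016 m and y of vial_2 in the frame of tray_two between 0.0215 and 0.0455 m and z of vial_2 in the frame of tray_two between 0.001 and 0.008 m and angle between vial_2's own z axis and vertical below 0.12 rad) and (x of vial_1 in the frame of tray_three between -0.016 and 0.016 m and y of vial_1 in the frame of tray_three between 0.045 and 0.069 m and z of vial_1 in the frame of tray_three between 0.001 and 0.008 m and angle between vial_1's own z axis and vertical below 0.12 rad) and (x of sleeve in the frame of tray_three between -0.016 and 0.016 m and y of sleeve in the frame of tray_three between -0.002 and 0.022 m and z of sleeve in the frame of tray_three between 0.001 and 0.008 m and angle between sleeve's own z axis and vertical below 0.12 rad))) and linear speed of each of long_core, short_core, vial_1, vial_2, sleeve below 0.02 m/s and not (distance of fitting from where it was at the start of the episode above 0.025 m) and not (distance of vee_block from where it was at the start of the episode above 0.025 m) and not (angle between fitting's own z axis and vertical above 0.4 rad) and not (angle between vee_block's own z axis and vertical above 0.4 rad)); the robot touches nothing.
It fails at once if the brass fitting or the vee block is carried off or knocked over (moved over 25 mm or tilted over 0.4 rad) (distance of any of fitting, vee_block from where it was at the start of the episode above 0.025 m or angle between any of fitting, vee_block's own z axis and vertical above 0.4 rad).
It also fails if it takes over 115 s, if anything falls off the work surface, if the arm or the gripper's body presses on something with over 40 N, if the wrist force passes 120 N, or if a joint passes its speed limit or range.

### The arm

A 6-joint arm with a two-finger parallel gripper is mounted at the origin on a cart in front of the work surface, level with it; the furniture and walls round the work are solid. World frame = base frame: x ahead of the robot, y to its left, z up, the work surface at z = 0. Lengths are in m, angles in rad, forces in N, time in s.
With the tool pointing down it reaches from about 0.35 to 0.775 m from the base axis. Payload 5.5 kg.
Tool frame: the origin (TCP) lies between the finger pads; the fingertips stand 19 mm ahead of it and the grasp point (between the pads) is the TCP; z points along the fingers, y is the line along which they close (so a half turn about z gives the same grasp; the last joint's range is limited). The gripper opens to 85 mm and grips with 20 to 120 N. Pads are 22 mm wide; open, the fingers measure 114 mm over their backs; the gripper's body (76 mm by 85 mm) begins 54 mm behind the grasp point. The pads swing forward as they close: fully open they stand 13 mm farther back than shut.
Start: joints at [1.09, 0.313, 0.046, 1.304, 0, 1.431], TCP at [0.192, 0.542, 0.25] pointing down, gripper open.
Joint ranges: [-2.76, 2.76], [-0.86, 1.69], [-1.03, 1.26], [-2.2, 2.34], [-1.47, 1.5], [-3.14, 3.14]. Speed limits (rad/s): [2.57, 2.57, 3.14, 3.14, 3.14, 3.14].

### API

Orientations are given as a unit quaternion [w, x, y, z].
In Python, from workcell import env gives the robot as it stands.
- The arm moves only by the tool carry_out, never from a script. Its argument "increments" is a list that holds one entry, the list of rows, each a list of 6 numbers: the shift along the tool's x, y, z each as a share of 50 cm, from -1 to 1, then the turn, a rotation vector about the tool's x, y, z each as a share of 2 pi rad, from -1 to 1. In form: [[[x, y, z, ax, ay, az], ...]]. A call has 1 to 5 rows; each row is the pose to reach, as a shift and turn from the pose commanded when the call began, along the tool's axes at that moment, turning the shorter way round; what a row does not reach only later rows make up. A row lasts 1/8 s, in which the tool goes at most 62.5 mm and 10.7 degrees, less where a joint would pass 70% of its speed; a pose out of reach is approached as far as the arm can. A call with a number of a shift or a turn outside -1 to 1 is refused whole. A call with a gripper value outside its range is refused whole. "jaw" is the closure, from 0 (fully open) to 1 (shut), set as the call begins (left out, the last holds). The fingers move at their own pace and stop on an object; "squeeze" is the grip in N (left out, the last holds). Time passes only in rows, so rows that repeat a pose let the fingers close. It gives the time, the measured TCP pose, the force, the opening and the grip force at its end, in the units of the state.
- env.get_state(): the state, without advancing time (a new reading comes with each control period).
- env.read_camera(name): name is "scene" or "top" or "wrist"; returns a dict with "frame" (420x560x3 uint8, blue, green, red), "z_map" (420x560 float32, m along the optical axis (not along the pixel's ray), 0 where there is no reading), "intrinsics" (3x3 intrinsics, pixels), "R" (3x3) and "t" (3): a world point X has camera coordinates R X + t; the wrist camera has in their place "T_tool_cam" (4x4, takes a point from camera to tool coordinates, whose origin is the TCP and whose axes are the flange's). Camera axes: x right, y down, z forward; pixel columns grow to the right and rows downward; lengths in m; the calibration is good to about 2 mm. A picture is of the moment at which its call begins: read the wrist's pose just before it.
- env.hand_in(): hands the job in; it is judged then, once.
Trained networks look in the newest picture that a camera, given by its name, has taken for a name from the list of things; names that differ only in an ending like _2 or _b are one class to them, and where a whole thing is asked for, a point or a joint stands for the part that bears it (a point fixed in the world has none). Each returns a list of dicts, best first, with "score" (0 to 1); they miss things now and then, are a little off and sometimes report something else, mostly with a low value. They report only what shows in the picture. A call takes as long as a camera call. They do not tell look-alikes from the thing itself.
- env.find_in(camera, name): "position" ([x, y, z] in m, in world coordinates, good to about 4 mm: the middle of the surface that is visible of it).
The state is a dict: "clock": time; "joint_pos": joint angles; "qvel": joint speeds; "tau": joint torques, N m; "tcp_pos": TCP position; "orientation": TCP orientation; "wrist_force": force on the tool from outside, world axes, zero at the start; "ft_torque": the same for the moment, N m; "finger_gap": finger opening in m; "grip_force": force on a finger pad.
Only numpy, scipy, OpenCV 4.12 (cv2) and the standard library are available. Lean on these libraries where they do the work, as an engineer would, in place of code of your own. Each camera call takes 0.05 s, during which the arm holds its last target. There are 200 camera calls.

## Working session

There is one attempt and no reset: what is moved stays moved. The work goes in short steps, Python scripts to look and compute and a tool call to move; the robot and the scene stay as the last step left them, time stands still between calls to the robot, and variables do not carry over. Pictures are saved under pics/ and viewed, at most 14 in all, crops included, and the job is handed in when it is done.

Besides the shell and the picture viewer there is one more tool, called after "Call:" as name(argument=value, ...) on one line, values as JSON. carry_out: Moves the arm, as the interface text tells. Its arguments: {"type":"object","properties":{"increments":{"type":"array","items":{"type":"array","items":{"type":"array","items":{"type":"number","minimum":-1,"maximum":1}}}},"jaw":{"type":"number"},"squeeze":{"type":"number"}},"required":["increments"]}

```bash
mkdir -p pics
python3 - <<'E'
from workcell import env
import cv2,numpy as np
s=env.get_state(); print({k:np.round(s[k],3).tolist() for k in ('clock','tcp_pos','orientation','finger_gap')})
for c in ('top','scene'):
    d=env.read_camera(c); cv2.imwrite(f'pics/{c}0.png',d['frame']); np.savez(f'{c}0.npz',**d)
    for n in ('long_core','short_core','vial_1','sleeve','fitting','vee_block','tray_three','tray_two'):
        print(c,n,[(np.round(r['position'],3).tolist(),round(r['score'],2)) for r in env.find_in(c,n)][:4])
E
```

```text
{'clock': 0.0, 'tcp_pos': [0.192, 0.541, 0.249], 'orientation': [-0.0, 0.17, 0.986, -0.001], 'finger_gap': 0.085}
top long_core [([0.18, 0.293, 0.05], 0.65), ([0.424, -0.035, 0.058], 0.59), ([0.236, 0.344, 0.057], 0.51), ([0.503, -0.124, 0.055], 0.44)]
top short_core [([0.421, 0.035, 0.032], 0.5)]
top vial_1 [([0.421, -0.132, 0.06], 0.66), ([0.5, -0.124, 0.054], 0.65)]
top sleeve []
top fitting [([0.509, 0.129, 0.025], 0.53)]
top vee_block [([0.524, -0.037, 0.033], 0.91), ([0.438, 0.122, 0.044], 0.73)]
top tray_three [([0.418, -0.287, 0.004], 0.72)]
top tray_two [([0.443, 0.27, 0.006], 0.83), ([0.511, 0.131, 0.026], 0.65), ([0.526, -0.038, 0.032], 0.29)]
scene long_core [([0.412, -0.037, 0.037], 0.9)]
scene short_core [([0.412, 0.028, 0.026], 0.53)]
scene vial_1 [([0.411, -0.135, 0.035], 0.72), ([0.498, -0.128, 0.037], 0.62)]
scene sleeve [([0.428, 0.117, 0.043], 0.68)]
scene fitting [([0.494, -0.128, 0.036], 0.48), ([0.506, 0.128, 0.031], 0.44)]
scene vee_block [([0.511, -0.047, 0.026], 0.63)]
scene tray_three [([0.419, -0.29, 0.005], 0.8)]
scene tray_two [([0.448, 0.27, 0.009], 0.78)]
```

View pics/top0.png

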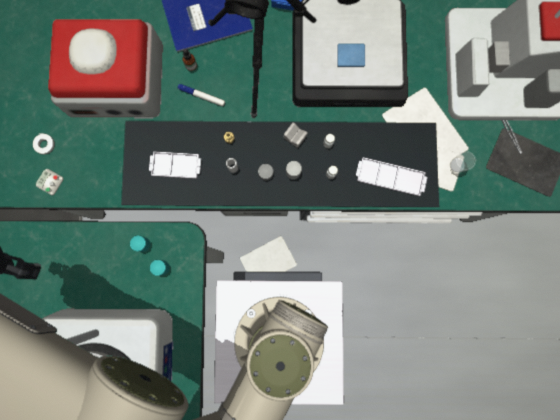

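View pics/scene0.png

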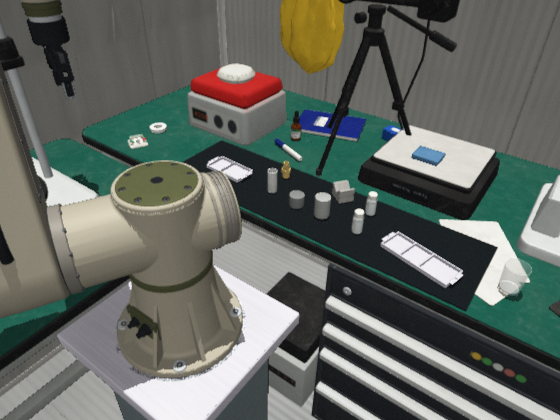

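Top picture: mat with tray_two at (175,165), tray_three at (391,176), fitting (229,137), sleeve (232,165), short core (265,171), long core (293,169), vee block (295,133), vials (329,140) and (332,171). The turquoise look-alikes are off to the lower left. Next I'll get the geometry from the depth map.

```bash
cat > h.py <<'E'
import numpy as np
def cloud(d):
    K,z=d['intrinsics'],d['z_map']; v,u=np.indices(z.shape)
    P=np.stack([(u-K[0,2])/K[0,0]*z,(v-K[1,2])/K[1,1]*z,z],-1)
    W=(P-d['t'])@d['R']; W[z==0]=np.nan; return W
E
python3 - <<'E'
import numpy as np,cv2
from h import *
d=np.load('top0.npz'); W=cloud(d); print(d['intrinsics'].round(1).tolist())
reg=(W[...,0]>.34)&(W[...,0]<.56)&(abs(W[...,1])<.42)
m=(reg&(W[...,2]>.02)).astype(np.uint8)
n,l=cv2.connectedComponents(m)
for i in range(1,n):
    p=W[l==i]
    if len(p)<5: continue
    zt=np.percentile(p[:,2],90); q=p[p[:,2]>zt-.01]
    print(len(p),'z',zt.round(3),'xy top',((q.min(0)+q.max(0))/2)[:2].round(3),'ext',np.ptp(q,axis=0)[:2].round(3),'mean',q.mean(0).round(3))
# trays: bright pixels
g=cv2.cvtColor(d['frame'],cv2.COLOR_BGR2GRAY)
for c0,c1 in ((140,210),(350,435)):
    mm=np.zeros_like(g);mm[145:200,c0:c1]=(g[145:200,c0:c1]>120)
    n,l,st,_=cv2.connectedComponentsWithStats(mm); k=1+np.argmax(st[1:,4])
    p=W[l==k];p=p[~np.isnan(p).any(1)]; r=cv2.minAreaRect(p[:,:2].astype(np.float32)); print('tray',r,p[:,2].mean())
a=cv2.resize(d['frame'][148:182,145:205],None,fx=6.6,fy=6.6,interpolation=3); b=cv2.resize(d['frame'][156:196,352:432],None,fx=6.6,fy=6.6,interpolation=3)
o=np.zeros((a.shape[0]+b.shape[0],600,3),np.uint8);o[:a.shape[0],:a.shape[1]]=a;o[a.shape[0]:,:b.shape[1]]=b
cv2.imwrite('pics/tr.png',o)
E
```

```text
[[490.6, 0.0, 270.8], [0.0, 490.6, 203.9], [0.0, 0.0, 1.0]]
291 z 0.041 xy top [ 0.521 -0.038] ext [0.058 0.056] mean [ 0.522 -0.037  0.038]
78 z 0.048 xy top [0.514 0.132] ext [0.014 0.015] mean [0.514 0.133 0.047]
105 z 0.064 xy top [ 0.503 -0.123] ext [0.019 0.018] mean [ 0.503 -0.123  0.061]
89 z 0.065 xy top [0.438 0.123] ext [0.024 0.023] mean [0.437 0.122 0.063]
214 z 0.06 xy top [ 0.427 -0.033] ext [0.036 0.035] mean [ 0.427 -0.033  0.057]
183 z 0.039 xy top [0.423 0.038] ext [0.036 0.036] mean [0.423 0.038 0.036]
102 z 0.063 xy top [ 0.423 -0.13 ] ext [0.021 0.02 ] mean [ 0.423 -0.13   0.061]
tray ((0.44327643513679504, 0.2745753824710846), (0.13442616164684296, 0.06382571160793304), 87.8209457397461) 0.010478776671511758
tray ((0.4164222478866577, -0.2873687148094177), (0.1836080104112625, 0.06377456337213516), 76.8875732421875) 0.010152297040688431
```

View pics/tr.png

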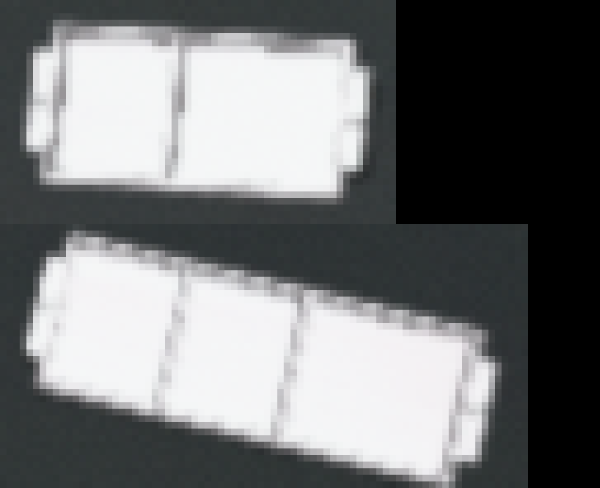

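The crops show the wide bay at the right-hand (world −y) end of both trays, so tray y is roughly world +y. All the heights and sizes match the given ones. I'll start moving towards the sleeve.

Call:
carry_out(increments=[[[-0.446,-0.376,0.06,0,0,0.122],[-0.446,-0.376,0.06,0,0,0.122],[-0.446,-0.376,0.06,0,0,0.122],[-0.446,-0.376,0.06,0,0,0.122],[-0.446,-0.376,0.06,0,0,0.122]]], jaw=0.35, squeeze=40)

```text
clock: 1.52
tcp_pos: [0.3404, 0.2881, 0.2203]
orientation: [0.0, 0.527, 0.85, 0.0]
wrist_force: [0.4, 0.8, -0.3]
finger_gap: 0.0553
grip_force: 0.0
```

```bash
cat > g.py <<'E'
import sys,numpy as np
from workcell import env
from scipy.spatial.transform import Rotation as R
s=env.get_state(); q=s['orientation']; r=R.from_quat([q[1],q[2],q[3],q[0]])
print(s['clock'],np.round(s['tcp_pos'],4),'gap',s['finger_gap'],'F',np.round(s['wrist_force'],1),'j',np.round(s['joint_pos'],2))
t=np.array([float(x) for x in sys.argv[1:4]]); G=R.from_matrix(np.array([[0,1,0],[1,0,0],[0,0,-1.]]))
print('inc',np.round(r.inv().apply(t-s['tcp_pos'])/.5,4),np.round((r.inv()*G).as_rotvec()/2/np.pi,4))
E
python3 g.py .438 .122 .20
```

```text
1.525 [0.3404 0.2881 0.2203] gap 0.05534509858139742 F [ 0.4  0.8 -0.3] j [ 0.52  0.08 -0.32  1.17 -0.    1.63]
inc [-0.3844  0.0274  0.0407] [0.0001 0.     0.0732]
```

Call:
carry_out(increments=[[[-0.384,0.028,0.04,0,0,0.073],[-0.384,0.028,0.04,0,0,0.073],[-0.384,0.028,0.04,0,0,0.073],[-0.384,0.028,0.04,0,0,0.073],[-0.384,0.028,0.04,0,0,0.073]]])

```text
clock: 2.15
tcp_pos: [0.4378, 0.1245, 0.2002]
orientation: [-0.0, 0.706, 0.708, -0.0]
wrist_force: [-0.1, 0.3, 0.1]
finger_gap: 0.0562
grip_force: 0.0
```

```bash
python3 g.py .438 .122 .038
python3 - <<'E'
from workcell import env
import cv2,numpy as np
from scipy.spatial.transform import Rotation as R
s=env.get_state(); d=env.read_camera('wrist'); cv2.imwrite('pics/w1.png',d['frame'])
q=s['orientation']; Rt=R.from_quat([q[1],q[2],q[3],q[0]]).as_matrix(); T=np.array(d['T_tool_cam'])
K,z=d['intrinsics'],d['z_map']; v,u=np.indices(z.shape)
P=np.stack([(u-K[0,2])/K[0,0]*z,(v-K[1,2])/K[1,1]*z,z],-1)
W=(P@T[:3,:3].T+T[:3,3])@Rt.T+s['tcp_pos']
m=((z>0)&(W[...,2]>.025)&(W[...,2]<.08)).astype(np.uint8)
n,l=cv2.connectedComponents(m)
for i in range(1,n):
    p=W[l==i]
    if len(p)<200: continue
    q=p[p[:,2]>np.percentile(p[:,2],95)-.004]
    print(len(p),((q.min(0)+q.max(0))/2).round(4),np.ptp(q,axis=0).round(3))
E
```

```text
2.15 [0.4378 0.1245 0.2002] gap 0.05617584914905735 F [-0.1  0.3  0.1] j [ 0.1   0.11 -0.34  1.12  0.    1.67]
inc [-0.0051  0.0006  0.3245] [-0.0001 -0.0001  0.0006]
591 [0.5155 0.1321 0.047 ] [0.016 0.016 0.006]
772 [0.4392 0.122  0.0629] [0.024 0.025 0.005]
963 [0.6126 0.0645 0.077 ] [0.013 0.014 0.006]
1052 [0.4256 0.0364 0.0354] [0.036 0.038 0.005]
1452 [ 0.429  -0.0339  0.0556] [0.037 0.038 0.006]
358 [ 0.505  -0.049   0.0379] [0.022 0.025 0.005]
4957 [ 0.6994 -0.0787  0.0778] [0.063 0.058 0.004]
544 [ 0.6108 -0.1312  0.0562] [0.011 0.02  0.006]
```

View pics/w1.png

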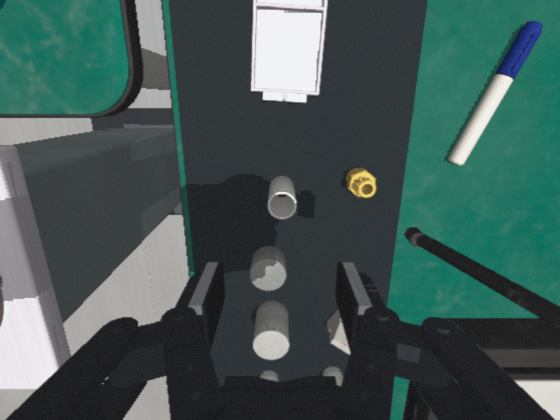

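The wrist picture shows the sleeve (283,200), fitting (361,183), short core (267,268) and long core (270,330), all agreeing with the top camera to about 2 mm. I'll descend and grip.

Call:
carry_out(increments=[[[-0.005,0.002,0.15,0,0,0],[-0.005,0.002,0.24,0,0,0],[-0.005,0.002,0.32,0,0,0],[-0.005,0.002,0.322,0,0,0],[-0.005,0.002,0.322,0,0,0]]])

```text
clock: 2.82
tcp_pos: [0.4395, 0.1234, 0.0407]
orientation: [0.0, 0.705, 0.71, 0.001]
wrist_force: [-0.4, 0.5, -0.1]
finger_gap: 0.0556
grip_force: 0.0
```

Call:
carry_out(increments=[[[0,0,0,0,0,0],[0,0,0,0,0,0],[0,0,0,0,0,0],[0,0,0,0,0,0],[0,0,0,0,0,0]]], jaw=1)

```text
clock: 3.45
tcp_pos: [0.4404, 0.1226, 0.041]
orientation: [0.001, 0.705, 0.709, 0.002]
wrist_force: [-1.2, 0.6, 7.4]
finger_gap: 0.0241
grip_force: 38.9
```

Call:
carry_out(increments=[[[0,0,-0.03,0,0,0],[0,0,-0.1,0,0,0],[0,0,-0.2,0,0,0],[0,0,-0.28,0,0,0],[0,0,-0.28,0,0,0]]])

```text
clock: 4.08
tcp_pos: [0.4415, 0.1224, 0.1832]
orientation: [0.003, 0.705, 0.709, 0.003]
wrist_force: [-0.1, 0.2, -0.6]
finger_gap: 0.0239
grip_force: 39.3
```

```bash
python3 g.py .4293 -.2319 .18
```

```text
4.075 [0.4415 0.1224 0.1832] gap 0.023931531546986674 F [-0.1  0.2 -0.6] j [ 0.09  0.12 -0.37  1.07  0.    1.66]
inc [-0.7085 -0.0276  0.0057] [ 0.0013 -0.0001  0.0007]
```

Call:
carry_out(increments=[[[-0.08,-0.004,0,0,0,0],[-0.2,-0.01,0,0,0,0],[-0.32,-0.015,0,0,0,0],[-0.44,-0.02,0,0,0,0],[-0.54,-0.024,0,0,0,0]]])

```text
clock: 4.7
tcp_pos: [0.4274, -0.1498, 0.1786]
orientation: [-0.0, 0.706, 0.708, -0.0]
wrist_force: [1.2, 0.7, -0.5]
finger_gap: 0.0246
grip_force: 39.3
```

Call:
carry_out(increments=[[[-0.1,-0.002,0,0,0,0],[-0.16,-0.004,0,0,0,0],[-0.168,-0.004,0.05,0,0,0],[-0.168,-0.004,0.1,0,0,0],[-0.168,-0.004,0.15,0,0,0]]])

```text
clock: 5.32
tcp_pos: [0.4258, -0.2317, 0.1027]
orientation: [-0.001, 0.706, 0.708, -0.0]
wrist_force: [-0.3, -0.1, 0.1]
finger_gap: 0.0243
grip_force: 39.3
```

```bash
python3 g.py .4293 -.2319 .046
```

```text
5.325 [ 0.4258 -0.2317  0.1027] gap 0.024319645144781462 F [-0.3 -0.1  0.1] j [-0.66  0.24 -0.43  0.9   0.    0.9 ]
inc [-0.0005  0.007   0.1133] [-0.0001 -0.0001  0.0006]
```

Call:
carry_out(increments=[[[0,0.007,0.05,0,0,0],[0,0.007,0.09,0,0,0],[0,0.007,0.11,0,0,0],[0,0.007,0.112,0,0,0],[0,0.007,0.112,0,0,0]]])

```text
clock: 5.95
tcp_pos: [0.4304, -0.232, 0.0487]
orientation: [0.0, 0.705, 0.709, 0.0]
wrist_force: [0.3, 0.6, 0.5]
finger_gap: 0.024
grip_force: 39.3
```

```bash
python3 g.py .4293 -.2319 .045
```

```text
5.95 [ 0.4304 -0.232   0.0487] gap 0.02398732012279634 F [0.3 0.6 0.5] j [-0.66  0.31 -0.49  0.77  0.    0.91]
inc [ 0.0003 -0.0022  0.0075] [0.0001 0.0001 0.0008]
```

Call:
carry_out(increments=[[[0,0,0.003,0,0,0],[0,0,0.006,0,0,0],[0,0,0.006,0,0,0]]])

```text
clock: 6.32
tcp_pos: [0.4301, -0.2318, 0.0454]
orientation: [0.0, 0.705, 0.709, 0.0]
wrist_force: [0.7, 0.1, 0.2]
finger_gap: 0.0241
grip_force: 39.3
```

Call:
carry_out(increments=[[[0,0,0,0,0,0],[0,0,0,0,0,0],[0,0,0,0,0,0],[0,0,0,0,0,0]]], jaw=0.35)

```text
clock: 6.82
tcp_pos: [0.4301, -0.2317, 0.0453]
orientation: [-0.0, 0.705, 0.709, 0.0]
wrist_force: [0.2, -0.1, -0.9]
finger_gap: 0.0551
grip_force: 0.0
```

Call:
carry_out(increments=[[[0,0,-0.05,0,0,0],[0,0,-0.15,0,0,0],[0,0,-0.22,0,0,0],[0.1,0,-0.22,0,0,0],[0.2,-0.01,-0.22,0,0,0]]])

```text
clock: 7.45
tcp_pos: [0.4252, -0.1314, 0.156]
orientation: [0.001, 0.706, 0.708, 0.0]
wrist_force: [0.2, 1.0, 0.1]
finger_gap: 0.0557
grip_force: 0.0
```

```bash
python3 g.py .425 -.130 .038
```

```text
7.45 [ 0.4252 -0.1314  0.156 ] gap 0.055688444823965164 F [0.2 1.  0.1] j [-0.48  0.12 -0.44  1.01  0.    1.09]
inc [ 0.0029 -0.0008  0.2359] [0.0003 0.0001 0.0005]
```

Call:
carry_out(increments=[[[0.003,0,0.08,0,0,0],[0.003,0,0.16,0,0,0],[0.003,0,0.22,0,0,0],[0.003,0,0.234,0,0,0],[0.003,0,0.234,0,0,0]]])

```text
clock: 8.07
tcp_pos: [0.4247, -0.1304, 0.0385]
orientation: [-0.0, 0.705, 0.709, -0.0]
wrist_force: [0.1, 0.1, 0.5]
finger_gap: 0.0555
grip_force: 0.0
```

Call:
carry_out(increments=[[[0,0,0,0,0,0],[0,0,0,0,0,0],[0,0,0,0,0,0],[0,0,0,0,0,0],[0,0,0,0,0,0]]], jaw=1)

```text
clock: 8.7
tcp_pos: [0.4256, -0.1308, 0.0396]
orientation: [0.001, 0.705, 0.709, 0.0]
wrist_force: [-0.9, -0.2, 6.9]
finger_gap: 0.0234
grip_force: 39.2
```

Call:
carry_out(increments=[[[0,0,-0.03,0,0,0],[0,0,-0.1,0,0,0],[0,0,-0.2,0,0,0],[0,0,-0.24,0,0,0],[0,0,-0.24,0,0,0]]])

```text
clock: 9.32
tcp_pos: [0.426, -0.131, 0.1602]
orientation: [0.002, 0.705, 0.709, 0.001]
wrist_force: [-0.4, -0.4, -0.7]
finger_gap: 0.0236
grip_force: 39.4
```

```bash
python3 g.py .4187 -.2777 .16
```

```text
9.325 [ 0.426  -0.131   0.1602] gap 0.023571396086130333 F [-0.4 -0.4 -0.7] j [-0.48  0.11 -0.44  1.02  0.    1.09]
inc [-0.2933 -0.016   0.001 ] [0.0007 0.0003 0.0008]
```

Call:
carry_out(increments=[[[-0.08,-0.005,0,0,0,0],[-0.19,-0.01,0,0,0,0],[-0.28,-0.015,0,0,0,0],[-0.294,-0.015,0.04,0,0,0],[-0.294,-0.015,0.1,0,0,0]]])

```text
clock: 9.95
tcp_pos: [0.4176, -0.2786, 0.1069]
orientation: [0.0, 0.706, 0.708, 0.0]
wrist_force: [-0.1, 0.6, -0.7]
finger_gap: 0.0234
grip_force: 39.4
```

```bash
python3 g.py .4187 -.2777 .0435
```

```text
9.95 [ 0.4176 -0.2786  0.1069] gap 0.02342321791589667 F [-0.1  0.6 -0.7] j [-0.75  0.27 -0.39  0.92  0.    0.82]
inc [0.0018 0.0021 0.1267] [0.0001 0.     0.0004]
```

Call:
carry_out(increments=[[[0.002,0.002,0.05,0,0,0],[0.002,0.002,0.09,0,0,0],[0.002,0.002,0.115,0,0,0],[0.002,0.002,0.122,0,0,0],[0.002,0.002,0.122,0,0,0]]])

```text
clock: 10.58
tcp_pos: [0.4189, -0.2764, 0.0473]
orientation: [-0.0, 0.705, 0.709, 0.0]
wrist_force: [-0.7, -0.8, -1.0]
finger_gap: 0.023
grip_force: 39.4
```

```bash
python3 g.py .4187 -.2777 .0435
```

```text
10.575 [ 0.4189 -0.2764  0.0473] gap 0.023014181072731683 F [-0.7 -0.8 -1. ] j [-0.74  0.33 -0.46  0.77  0.    0.82]
inc [-0.0027 -0.0004  0.0075] [ 0.     -0.      0.0008]
```

Call:
carry_out(increments=[[[0,0,0.004,0,0,0],[0,0,0.007,0,0,0],[0,0,0.007,0,0,0]]])

```text
clock: 10.95
tcp_pos: [0.4189, -0.2764, 0.044]
orientation: [0.0, 0.705, 0.709, 0.0]
wrist_force: [-0.7, -0.2, -0.7]
finger_gap: 0.0233
grip_force: 39.4
```

Call:
carry_out(increments=[[[0,0,0,0,0,0],[0,0,0,0,0,0],[0,0,0,0,0,0],[0,0,0,0,0,0]]], jaw=0.32)

```text
clock: 11.45
tcp_pos: [0.4188, -0.2763, 0.0438]
orientation: [-0.0, 0.705, 0.709, 0.0]
wrist_force: [0.1, 0.1, -0.7]
finger_gap: 0.0581
grip_force: 0.0
```

Call:
carry_out(increments=[[[0,0,-0.05,0,0,0],[0,0,-0.15,0,0,0],[0,0,-0.23,0,0,0],[0.1,0.004,-0.23,0,0,0],[0.2,0.008,-0.23,0,0,0]]])

```text
clock: 12.08
tcp_pos: [0.4227, -0.1759, 0.1595]
orientation: [0.001, 0.706, 0.708, 0.0]
wrist_force: [-0.8, -0.2, -0.3]
finger_gap: 0.0583
grip_force: 0.0
```

Call:
carry_out(increments=[[[0.12,0.004,0,0,0,0],[0.23,0.008,0,0,0,0],[0.285,0.01,0,0,0,0],[0.285,0.01,0,0,0,0]]])

```text
clock: 12.58
tcp_pos: [0.4263, -0.0321, 0.1588]
orientation: [-0.0, 0.704, 0.71, 0.0]
wrist_force: [-0.5, 0.4, -0.3]
finger_gap: 0.0584
grip_force: 0.0
```

```bash
python3 g.py .428 -.0335 .038
```

```text
12.575 [ 0.4263 -0.0321  0.1588] gap 0.05841558139411335 F [-0.5  0.4 -0.3] j [-0.26  0.08 -0.47  1.01  0.    1.3 ]
inc [-0.0028  0.0033  0.2417] [-0.     -0.      0.0014]
```

Call:
carry_out(increments=[[[-0.003,0.003,0.08,0,0,0],[-0.003,0.003,0.16,0,0,0],[-0.003,0.003,0.22,0,0,0],[-0.003,0.003,0.24,0,0,0],[-0.003,0.003,0.24,0,0,0]]])

```text
clock: 13.2
tcp_pos: [0.4281, -0.0359, 0.0387]
orientation: [-0.0, 0.706, 0.708, -0.0]
wrist_force: [0.7, -0.6, 0.4]
finger_gap: 0.0579
grip_force: 0.0
```

Call:
carry_out(increments=[[[0,0,0,0,0,0],[0,0,0,0,0,0],[0,0,0,0,0,0],[0,0,0,0,0,0]]], jaw=1, squeeze=55)

```text
clock: 13.7
tcp_pos: [0.4294, -0.0358, 0.0402]
orientation: [0.001, 0.705, 0.709, 0.0]
wrist_force: [-1.9, -1.4, 7.1]
finger_gap: 0.0368
grip_force: 55.1
```

Call:
carry_out(increments=[[[0,0,-0.03,0,0,0],[0,0,-0.1,0,0,0],[0,0,-0.2,0,0,0],[0,0,-0.24,0,0,0],[0,0,-0.24,0,0,0]]])

```text
clock: 14.32
tcp_pos: [0.4295, -0.0356, 0.1606]
orientation: [0.002, 0.705, 0.709, 0.001]
wrist_force: [-0.4, -0.3, -2.3]
finger_gap: 0.0367
grip_force: 55.4
```

```bash
python3 g.py .4057 -.3332 .16
```

```text
14.325 [ 0.4295 -0.0356  0.1606] gap 0.03669662347467589 F [-0.4 -0.3 -2.3] j [-0.27  0.08 -0.47  1.01  0.    1.3 ]
inc [-0.595  -0.0506  0.0016] [0.0007 0.0002 0.0008]
```

Call:
carry_out(increments=[[[-0.08,-0.006,0,0,0,0],[-0.18,-0.015,0,0,0,0],[-0.29,-0.025,0,0,0,0],[-0.4,-0.034,0,0,0,0],[-0.5,-0.042,0,0,0,0]]])

```text
clock: 14.95
tcp_pos: [0.4073, -0.2866, 0.1571]
orientation: [-0.001, 0.706, 0.709, 0.0]
wrist_force: [0.5, 0.4, -2.0]
finger_gap: 0.0363
grip_force: 55.4
```

Call:
carry_out(increments=[[[-0.07,-0.005,0,0,0,0],[-0.1,-0.008,0,0,0,0],[-0.1,-0.008,0.04,0,0,0],[-0.1,-0.008,0.1,0,0,0],[-0.1,-0.008,0.1,0,0,0]]])

```text
clock: 15.58
tcp_pos: [0.4028, -0.3325, 0.1058]
orientation: [-0.004, 0.705, 0.709, 0.0]
wrist_force: [0.0, 0.9, -2.1]
finger_gap: 0.0367
grip_force: 55.4
```

```bash
python3 g.py .4057 -.335 .0445
```

```text
15.575 [ 0.4028 -0.3325  0.1058] gap 0.03666803622884171 F [ 0.   0.9 -2.1] j [-0.84  0.31 -0.33  0.94  0.    0.72]
inc [-0.0057  0.0064  0.1226] [-0.0007 -0.0009  0.0009]
```

Call:
carry_out(increments=[[[-0.004,0.006,0.05,0,0,0],[-0.004,0.006,0.09,0,0,0],[-0.004,0.006,0.115,0,0,0],[-0.004,0.006,0.118,0,0,0],[-0.004,0.006,0.118,0,0,0]]])

```text
clock: 16.2
tcp_pos: [0.408, -0.3376, 0.0505]
orientation: [0.0, 0.705, 0.709, 0.0]
wrist_force: [-0.3, -0.3, -1.9]
finger_gap: 0.0372
grip_force: 55.4
```

```bash
python3 g.py .4057 -.335 .0445
```

```text
16.2 [ 0.408  -0.3376  0.0505] gap 0.03723700244042954 F [-0.3 -0.3 -1.9] j [-0.84  0.37 -0.39  0.8   0.    0.72]
inc [ 0.0053 -0.0046  0.012 ] [0.0001 0.0001 0.0008]
```

Call:
carry_out(increments=[[[0.004,-0.004,0.006,0,0,0],[0.004,-0.004,0.012,0,0,0],[0.004,-0.004,0.012,0,0,0]]])

```text
clock: 16.58
tcp_pos: [0.4056, -0.3354, 0.0442]
orientation: [0.0, 0.705, 0.709, 0.0]
wrist_force: [-1.1, 1.3, 3.2]
finger_gap: 0.0368
grip_force: 55.8
```

Call:
carry_out(increments=[[[0,0,0,0,0,0],[0,0,0,0,0,0],[0,0,0,0,0,0]]], jaw=0.32)

```text
clock: 16.95
tcp_pos: [0.4057, -0.3355, 0.0438]
orientation: [0.0, 0.705, 0.709, 0.0]
wrist_force: [-0.1, -0.1, -1.1]
finger_gap: 0.0581
grip_force: 0.0
```

Call:
carry_out(increments=[[[0,0,-0.05,0,0,0],[0,0,-0.15,0,0,0],[0,0,-0.24,0,0,0],[0.09,0.04,-0.24,0,0,0],[0.18,0.08,-0.24,0,0,0]]])

```text
clock: 17.58
tcp_pos: [0.4459, -0.2451, 0.1647]
orientation: [0.001, 0.706, 0.708, 0.0]
wrist_force: [0.1, -0.4, 0.4]
finger_gap: 0.0581
grip_force: 0.0
```

Call:
carry_out(increments=[[[0.1,0.05,0,0,0,0],[0.2,0.09,0,0,0,0],[0.25,0.114,0,0,0,0],[0.25,0.114,0,0,0,0]]])

```text
clock: 18.08
tcp_pos: [0.5021, -0.1182, 0.1637]
orientation: [-0.0, 0.704, 0.71, 0.0]
wrist_force: [-0.7, 0.4, 0.1]
finger_gap: 0.0579
grip_force: 0.0
```

```bash
python3 g.py .5045 -.1235 .038
```

```text
18.075 [ 0.5021 -0.1182  0.1637] gap 0.057870440656871955 F [-0.7  0.4  0.1] j [-0.39  0.24 -0.27  1.06  0.    1.18]
inc [-0.0107  0.0047  0.2514] [ 0.     -0.      0.0013]
```

Call:
carry_out(increments=[[[-0.01,0.004,0.08,0,0,0],[-0.01,0.004,0.16,0,0,0],[-0.01,0.004,0.23,0,0,0],[-0.01,0.004,0.249,0,0,0],[-0.01,0.004,0.249,0,0,0]]])

```text
clock: 18.7
tcp_pos: [0.5033, -0.1255, 0.0393]
orientation: [-0.0, 0.706, 0.708, -0.0]
wrist_force: [0.6, -0.2, -0.1]
finger_gap: 0.058
grip_force: 0.0
```

Call:
carry_out(increments=[[[0,0,0,0,0,0],[0,0,0,0,0,0],[0,0,0,0,0,0],[0,0,0,0,0,0],[0,0,0,0,0,0]]], jaw=1, squeeze=40)

```text
clock: 19.32
tcp_pos: [0.5047, -0.1254, 0.0408]
orientation: [0.001, 0.705, 0.709, 0.0]
wrist_force: [-0.3, -0.7, 6.3]
finger_gap: 0.0235
grip_force: 39.2
```

Call:
carry_out(increments=[[[0,0,-0.03,0,0,0],[0,0,-0.1,0,0,0],[0,0,-0.2,0,0,0],[0,0,-0.28,0,0,0],[0,0,-0.28,0,0,0]]])

```text
clock: 19.95
tcp_pos: [0.5059, -0.1257, 0.1839]
orientation: [0.004, 0.705, 0.709, 0.002]
wrist_force: [0.3, 0.8, -0.5]
finger_gap: 0.0234
grip_force: 39.4
```

```bash
python3 g.py .4443 .308 .18
```

```text
19.95 [ 0.5059 -0.1257  0.1839] gap 0.023383764077034214 F [ 0.3  0.8 -0.5] j [-0.4   0.23 -0.23  1.1   0.    1.17]
inc [ 0.8681 -0.1189  0.0043] [0.0012 0.0005 0.0008]
```

Call:
carry_out(increments=[[[0.08,-0.02,0,0,0,0],[0.19,-0.04,0,0,0,0],[0.31,-0.06,0,0,0,0],[0.42,-0.07,0,0,0,0],[0.53,-0.08,0,0,0,0]]])

```text
clock: 20.58
tcp_pos: [0.4612, 0.1415, 0.1789]
orientation: [-0.0, 0.705, 0.709, -0.0]
wrist_force: [0.7, 0.1, 0.1]
finger_gap: 0.0237
grip_force: 39.4
```

Call:
carry_out(increments=[[[0.11,-0.012,0,0,0,0],[0.21,-0.025,0,0,0,0],[0.29,-0.034,0,0,0,0],[0.334,-0.038,0,0,0,0],[0.334,-0.038,0.04,0,0,0]]])

```text
clock: 21.2
tcp_pos: [0.4426, 0.3089, 0.1597]
orientation: [0.0, 0.704, 0.71, 0.001]
wrist_force: [-0.2, -0.1, -0.5]
finger_gap: 0.0233
grip_force: 39.4
```

```bash
python3 g.py .4443 .308 .0445
```

```text
21.2 [0.4426 0.3089 0.1597] gap 0.023337860512146143 F [-0.2 -0.1 -0.5] j [ 0.46  0.29 -0.22  1.06  0.    2.02]
inc [-0.0022  0.003   0.2304] [ 0.0003 -0.0002  0.0013]
```

Call:
carry_out(increments=[[[-0.002,0.003,0.08,0,0,0],[-0.002,0.003,0.15,0,0,0],[-0.002,0.003,0.2,0,0,0],[-0.002,0.003,0.222,0,0,0],[-0.002,0.003,0.224,0,0,0]]])

```text
clock: 21.82
tcp_pos: [0.4434, 0.3055, 0.0467]
orientation: [-0.0, 0.705, 0.709, -0.001]
wrist_force: [0.5, -0.5, 0.2]
finger_gap: 0.0234
grip_force: 39.4
```

```bash
python3 g.py .4443 .307 .0445
```

```text
21.825 [0.4434 0.3055 0.0467] gap 0.023376503555816563 F [ 0.5 -0.5  0.2] j [ 0.45  0.39 -0.37  0.81  0.    2.02]
inc [0.003  0.0018 0.0044] [-0.0002  0.0001  0.0008]
```

Call:
carry_out(increments=[[[0.002,0.001,0.002,0,0,0],[0.002,0.001,0.004,0,0,0],[0.002,0.001,0.004,0,0,0]]])

```text
clock: 22.2
tcp_pos: [0.4449, 0.307, 0.0459]
orientation: [0.0, 0.705, 0.709, 0.001]
wrist_force: [0.4, 0.5, 0.1]
finger_gap: 0.0232
grip_force: 39.4
```

Call:
carry_out(increments=[[[0,0,0,0,0,0],[0,0,0,0,0,0],[0,0,0,0,0,0],[0,0,0,0,0,0]]], jaw=0.32)

```text
clock: 22.7
tcp_pos: [0.4446, 0.3068, 0.0453]
orientation: [-0.0, 0.705, 0.709, 0.0]
wrist_force: [-0.0, -0.3, -0.1]
finger_gap: 0.0583
grip_force: 0.0
```

Call:
carry_out(increments=[[[0,0,-0.05,0,0,0],[0,0,-0.15,0,0,0],[0,0,-0.24,0,0,0],[-0.1,-0.01,-0.24,0,0,0],[-0.2,-0.02,-0.24,0,0,0]]])

```text
clock: 23.32
tcp_pos: [0.4354, 0.2062, 0.1661]
orientation: [0.001, 0.705, 0.709, 0.001]
wrist_force: [-0.4, -1.0, -0.1]
finger_gap: 0.0585
grip_force: 0.0
```

Call:
carry_out(increments=[[[-0.11,-0.006,0,0,0,0],[-0.22,-0.01,0,0,0,0],[-0.31,-0.018,0,0,0,0],[-0.336,-0.018,0,0,0,0],[-0.336,-0.018,0,0,0,0]]])

```text
clock: 23.95
tcp_pos: [0.4271, 0.0383, 0.1654]
orientation: [0.0, 0.706, 0.708, 0.0]
wrist_force: [0.8, 0.1, 0.2]
finger_gap: 0.0582
grip_force: 0.0
```

```bash
python3 g.py .425 .037 .033
```

```text
23.95 [0.4271 0.0383 0.1654] gap 0.05820596185997187 F [0.8 0.1 0.2] j [-0.1   0.08 -0.46  1.03  0.    1.47]
inc [-0.0028 -0.0042  0.2648] [ 0.0001 -0.0001  0.0005]
```

Call:
carry_out(increments=[[[-0.003,-0.003,0.08,0,0,0],[-0.003,-0.003,0.16,0,0,0],[-0.003,-0.003,0.23,0,0,0],[-0.003,-0.003,0.264,0,0,0],[-0.003,-0.003,0.264,0,0,0]]])

```text
clock: 24.58
tcp_pos: [0.4241, 0.0387, 0.0321]
orientation: [-0.001, 0.705, 0.71, -0.001]
wrist_force: [-0.4, -0.0, 0.3]
finger_gap: 0.0581
grip_force: 0.0
```

Call:
carry_out(increments=[[[0,0,0,0,0,0],[0,0,0,0,0,0],[0,0,0,0,0,0],[0,0,0,0,0,0]]], jaw=1, squeeze=50)

```text
clock: 25.08
tcp_pos: [0.4264, 0.0375, 0.0343]
orientation: [0.001, 0.705, 0.709, 0.001]
wrist_force: [-0.3, 2.7, 5.9]
finger_gap: 0.0364
grip_force: 50.4
```

Call:
carry_out(increments=[[[0,0,-0.03,0,0,0],[0,0,-0.1,0,0,0],[0,0,-0.2,0,0,0],[0,0,-0.25,0,0,0],[0,0,-0.25,0,0,0]]])

```text
clock: 25.7
tcp_pos: [0.4269, 0.0369, 0.1602]
orientation: [0.002, 0.705, 0.709, 0.001]
wrist_force: [0.4, 0.1, -0.9]
finger_gap: 0.037
grip_force: 50.3
```

```bash
python3 g.py .442 .251 .16
```

```text
25.7 [0.4269 0.0369 0.1602] gap 0.03697094826467188 F [ 0.4  0.1 -0.9] j [-0.1   0.08 -0.47  1.01 -0.    1.46]
inc [4.281e-01 3.220e-02 2.000e-04] [0.0007 0.0001 0.0007]
```

Call:
carry_out(increments=[[[0.08,0.006,0,0,0,0],[0.19,0.015,0,0,0,0],[0.3,0.023,0,0,0,0],[0.4,0.031,0,0,0,0],[0.428,0.032,0,0,0,0]]])

```text
clock: 26.32
tcp_pos: [0.4394, 0.2533, 0.1564]
orientation: [-0.001, 0.704, 0.71, -0.001]
wrist_force: [0.7, -0.6, -0.9]
finger_gap: 0.0365
grip_force: 50.3
```

Call:
carry_out(increments=[[[0,0,0.02,0,0,0],[0,0,0.08,0,0,0],[0,0,0.15,0,0,0],[0,0,0.2,0,0,0],[0,0,0.22,0,0,0]]])

```text
clock: 26.95
tcp_pos: [0.4384, 0.2489, 0.0459]
orientation: [-0.001, 0.706, 0.708, -0.002]
wrist_force: [0.2, -0.8, -1.0]
finger_gap: 0.0364
grip_force: 50.3
```

```bash
python3 g.py .442 .251 .038
```

```text
26.95 [0.4384 0.2489 0.0459] gap 0.03641612384798752 F [ 0.2 -0.8 -1. ] j [ 0.36  0.34 -0.46  0.78 -0.    1.93]
inc [0.0042 0.0072 0.0158] [-0.0007  0.0003  0.0004]
```

Call:
carry_out(increments=[[[0.003,0.005,0,0,0,0],[0.003,0.005,0.006,0,0,0],[0.003,0.005,0.006,0,0,0]]])

```text
clock: 27.32
tcp_pos: [0.4434, 0.2529, 0.046]
orientation: [0.0, 0.705, 0.709, 0.001]
wrist_force: [0.6, -0.6, -1.0]
finger_gap: 0.0364
grip_force: 50.3
```

```bash
python3 g.py .442 .251 .038
```

```text
27.325 [0.4434 0.2529 0.046 ] gap 0.03641869058861117 F [ 0.6 -0.6 -1. ] j [ 0.36  0.35 -0.45  0.78 -0.    1.93]
inc [-0.0038 -0.0029  0.016 ] [ 0.0002 -0.0001  0.0007]
```

Call:
carry_out(increments=[[[-0.003,-0.002,0.008,0,0,0],[-0.003,-0.002,0.014,0,0,0],[-0.003,-0.002,0.015,0,0,0],[-0.003,-0.002,0.015,0,0,0]]])

```text
clock: 27.82
tcp_pos: [0.4417, 0.2513, 0.0383]
orientation: [0.0, 0.705, 0.709, 0.0]
wrist_force: [-1.5, -1.5, 6.2]
finger_gap: 0.0363
grip_force: 51.0
```

Call:
carry_out(increments=[[[0,0,0,0,0,0],[0,0,0,0,0,0],[0,0,0,0,0,0],[0,0,0,0,0,0]]], jaw=0.32)

```text
clock: 28.32
tcp_pos: [0.4418, 0.2513, 0.0377]
orientation: [-0.0, 0.705, 0.709, 0.0]
wrist_force: [0.2, -0.4, 0.9]
finger_gap: 0.0582
grip_force: 0.0
```

Call:
carry_out(increments=[[[0,0,-0.05,0,0,0],[0,0,-0.15,0,0,0],[0,0,-0.27,0,0,0],[-0.1,0,-0.35,0,0,0],[-0.2,0,-0.35,0,0,0]]])

```text
clock: 28.95
tcp_pos: [0.4445, 0.1511, 0.2165]
orientation: [0.002, 0.705, 0.71, 0.003]
wrist_force: [0.8, -0.1, -0.4]
finger_gap: 0.0582
grip_force: 0.0
```

Call:
carry_out(increments=[[[-0.12,0,0,0,0,0],[-0.24,0,0,0,0,0],[-0.3,0,0,0,0,0],[-0.3,0,0,0,0,0]]])

```text
clock: 29.45
tcp_pos: [0.4431, -0.0006, 0.2128]
orientation: [0.0, 0.707, 0.707, 0.0]
wrist_force: [0.7, -0.7, -0.2]
finger_gap: 0.0581
grip_force: 0.0
```

Run:
```python
from workcell import env
import cv2,numpy as np
from h import *
d=env.read_camera('top'); W=cloud(d)
reg=(W[...,0]>.34)&(W[...,0]<.56)&(abs(W[...,1])<.42)
m=(reg&(W[...,2]>.025)&(W[...,2]<.09)).astype(np.uint8)
n,l=cv2.connectedComponents(m)
T={'two':((.4433,.2746),87.8),'three':((.4164,-.2874),76.9)}
for i in range(1,n):
    p=W[l==i]
    if len(p)<5: continue
    q=p[p[:,2]>np.percentile(p[:,2],90)-.01]; c=(q.min(0)+q.max(0))/2
    k='two' if c[1]>0 else 'three'; o,a=T[k]; a=np.radians(a); e=c[:2]-o
    print(len(p),c.round(3),np.ptp(q,axis=0).round(3),k,'xy',np.round([e@[np.sin(a),-np.cos(a)],e@[np.cos(a),np.sin(a)]],4))
s=env.read_camera('scene')['frame']
cv2.imwrite('pics/end.png',np.vstack([cv2.resize(d['frame'][115:210,115:445],(792,228),interpolation=3),cv2.resize(s[140:290,190:510],(792,371),interpolation=3)]))
print(env.get_state()['tcp_pos'],env.get_state()['clock'])
```

```text
18 [0.515 0.137 0.046] [0.011 0.006 0.01 ] two xy [ 0.0767 -0.1345]
116 [0.443 0.309 0.064] [0.02  0.021 0.011] two xy [-0.0018  0.0343]
189 [0.44 0.25 0.04] [0.038 0.037 0.014] two xy [-0.0023 -0.0244]
106 [ 0.429 -0.231  0.065] [0.024 0.023 0.013] three xy [-0.0007  0.058 ]
112 [ 0.417 -0.275  0.064] [0.02  0.02  0.013] three xy [-0.0023  0.0124]
245 [ 0.405 -0.332  0.06 ] [0.037 0.038 0.014] three xy [-0.0011 -0.0463]
[0.44290241 0.00130846 0.21276408] 29.55
```

View pics/end.png

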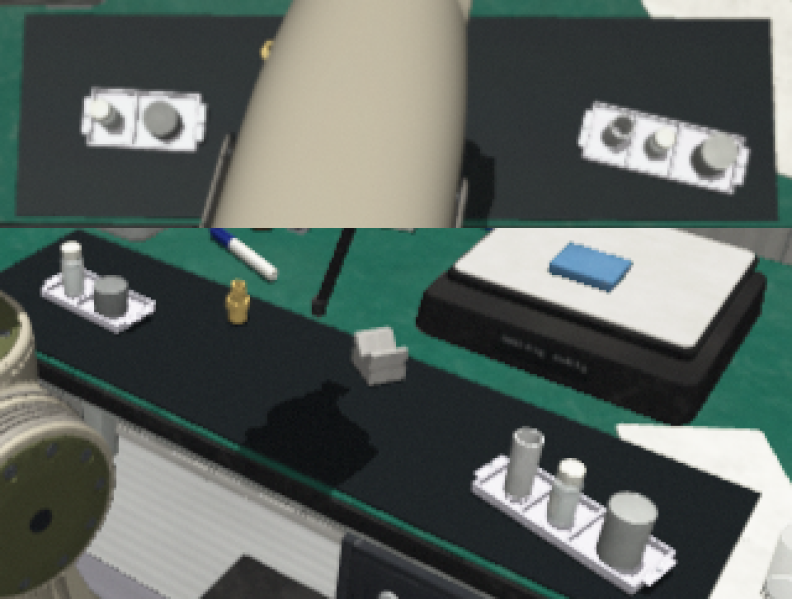

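The picture shows all five items upright near their bay centres: tray_two at the upper left, tray_three at the lower right. The fitting (237,302) and vee block (380,355) haven't moved. Handing in.

```bash
python3 -c "
from workcell import env
print(env.hand_in())"
```

```text
the job is handed in; nothing more can be done
None
```

Both kits are made up and handed in at about 30 s of the 115 s; the last pictures show every item upright within about 3 mm of its bay centre and the fitting and vee block where they were, though the hand-in returned no verdict.

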